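# Wedge the balance table level

## Task

Take the tapered wooden wedge from the bench and push it, thin end first, under the ball foot (below the brass screw head) at the middle of the front edge of the balance's sagging hinged plate, until the plate is level against its stop catches and the wedge sits snugly tight (some 10 N on the foot, so that nothing rocks). Never force it: over 20 N harms the foot, and do not lift or touch the plate itself. Leave the wedge flat on the bench, let go, and leave everything else where it is.

Things in the scene. Friction and masses are not known exactly. Their poses are not given: they have to be found in the camera images.
- wedge_grip (a point): centre, half-way up, of the tail block of the loose wooden wedge (the part to grip): 45 mm long, 36 wide, 31.6 high, level top. x points along the wedge from tail to tip, z up. The point lies 22.5 mm before the tail's end face, 137.5 mm behind the tip, 15.8 mm above the underside
- wedge_tip (a point): middle of the wedge's thin end (4 mm thick), on its underside; axes as wedge_grip. From the tail block the top slopes down straight over 115 mm to the tip, 0.24 mm per mm; the underside is flat
- wedge: the wedge: 160 x 36 mm, about 0.1 kg, origin under its middle, tip at x = +80 mm, tail end at -80 mm. Lifting the plate takes a push of 6 to 16 N, more if the wedge is also pressed onto the bench. Pushed in tight it stays so when let go. If it is held even 1 mm off the bench, the plate sinks when it is let go
- frame: steel frame of the levelling table, bolted down, 200 x 232 mm; origin on the bench under the plate's middle; x points from the open front (robot's side) to the hinge at the rear. Under the plate is bare bench from side rail to side rail (y = -96 to 96 mm) and back to x = +62 mm
- stop (a point): middle between the two stop catches, 45 mm above the bench, 70 mm in front of the frame's origin; axes as the frame. The catches sit on 53 mm posts at y = -110 and +110 mm and overhang the plate's sides. The plate meets them firmly when exactly level; then the push rises steeply, 2 to 5 N per mm. Tight is a push some 9 N above that which lifted the plate
- plate: tilting grey plastic plate, 190 deep, 196 wide, 8 mm thick, with a small balance on its rear part (56 mm high over the underside, starts 46 mm behind the front edge). Origin on the hinge line, on the underside, 36 mm above the bench, 80 mm behind the frame's origin. x to the rear, front edge at x = -175 mm, z normal to the plate. It sags by 0.07 rad at the start
- plate_foot (a point): point on the plate's underside from which the foot hangs: mid-width, 160 mm in front of the hinge line, 15 mm behind the front edge; axes as the plate. The foot is a 16 mm steel ball, lowest point 8 to 14 mm below this (unknown): 11 to 17 mm over the bench when sagging, 22 to 28 when level. Weight on it 3 to 6 N; tight = 7 to 20 N from the wedge; over 22 N damages it
- packer: bystander: flat wooden packing bar, same wood as the wedge but 20 mm thick all along; 160 x 36 mm. Origin under its centre
- channel: bystander: aluminium U-channel offcut, 150 x 36 x 26 mm, lying open side up. Origin under its centre
- amber_bottle: bystander: brown glass bottle, diameter 90, 200 mm tall. Origin under its centre
- white_bottle: bystander: white plastic bottle with cap, diameter 72, 170 mm tall. Origin under its centre
- beaker: bystander: glass beaker, diameter 70, 90 mm tall. Origin under its centre
- screwdriver: bystander: screwdriver lying on the bench
- cal_weight: bystander: brass calibration weight with a knob, diameter 32, 48 mm tall. Origin under its centre

How it is judged (in metres and radians):
On the way, in this order (a step that is already met when the one before it is completed fails the run):
1. the wedge lies flat with its thin end in under the plate's front edge, in line with the foot, while the plate still sags (x of wedge_tip in the frame of frame between -0.095 and 0.05 m and y of wedge_tip in the frame of frame between -0.018 and 0.018 m and height (world z) of wedge_tip below 0.012 m and angle between plate_foot's own z axis and vertical above 0.04 rad), for 0.1 s.
2. the wedge, under the foot, has lifted the plate level (angle between plate_foot's own z axis and vertical below 0.006 rad and contact force between wedge and plate above 1 N), for 0.2 s.
At the end, for the whole second after the job is handed in: the plate is level within 0.006 rad (0.35 degrees), and the wedge is tight (still pressing the foot with more than 7 N), the wedge lies flat on the bench (tilt under 0.03 rad, underside less than 3 mm up) and at rest (angle between plate_foot's own z axis and vertical below 0.006 rad and contact force between wedge and plate above 7 N and angle between wedge's own z axis and vertical below 0.03 rad and height (world z) of wedge below 0.003 m and linear speed of wedge below 0.01 m/s); the robot touches nothing.
It fails at once if the wedge presses the plate's foot with more than 22 N (contact force between wedge and plate above 22 N).
It fails at once if the robot touches the plate or the balance (more than 2 N) (contact force between any of the arm, the fingers and plate above 2 N).
It fails at once if a bystander is moved by more than 30 mm (distance of any of packer, channel, amber_bottle, white_bottle, beaker, screwdriver, cal_weight from where it was at the start of the episode above 0.03 m).
It also fails if it takes over 72 s, if anything falls off the work surface, if the arm or the gripper's body presses on something with over 40 N, if the wrist force passes 120 N, or if a joint passes its speed limit or range.

## Robot

A 6-joint arm with a two-finger parallel gripper is mounted at the origin on the work surface. World frame = base frame: x ahead of the robot, y to its left, z up, the work surface at z = 0. Lengths are in m, angles in degrees, forces in N, time in s.
With the tool pointing down it reaches from about 0.3 to 0.75 m from the base axis. Payload 8.5 kg.
Tool frame: the origin (TCP) lies midway between the tips of the shut fingers; the grasp point (between the pads) lies 19 mm behind it; z points along the fingers, y is the direction in which the jaws open and shut (so a half turn about z gives the same grasp; the last joint's range is limited). The gripper opens to 85 mm and grips with 20 to 120 N. Pads are 22 mm wide; open, the fingers measure 114 mm over their backs; the gripper's body (76 mm by 85 mm) begins 54 mm behind the grasp point. The pads swing forward as they close: fully open they stand 13 mm farther back than shut.
Start: joints at [59.169, 21.807, 74.336, -0, 83.858, -12.336], TCP at [0.174, 0.522, 0.231] pointing down, gripper open.
Joint ranges: [-178.18, 178.18], [-50.72, 133.34], [12.68, 142.11], [-81.47, 261.47], [9.98, 163.14], [-165.26, 165.26]. Speed limits (degrees/s): [136.94, 136.94, 180, 180, 180, 180].

## Interface

Orientations are given as a 3x3 rotation matrix whose columns are the frame's x, y, z axes.
In Python, from rig import status, eyes, env gives the robot as it stands. The module is installed in compiled form; this text tells all that it offers.
- The arm moves only by the tool play_rows, never from a script. Its argument "targets" is text: rows parted by semicolons, each of 5 numbers parted by spaces: the shift along the tool's x, y, z in m, then the turn about the tool's z in rad, then the closure, from 0 (fully open) to 1 (shut). A call has 1 to 5 rows; each row is the pose to reach, as a shift and turn from the pose commanded when the call began, along the tool's axes at that moment; what a row does not reach only later rows make up. A row lasts 1/10 s, in which the tool goes at most 50 mm and 8.59 degrees, less where a joint would pass 70% of its speed; a pose out of reach is approached as far as the arm can. A call with a gripper value outside its range is refused whole. The fingers move at their own pace and stop on an object; "force" is the grip in N (left out, the last holds). Time passes only in rows, so rows that repeat a pose let the fingers close. It gives the time, the measured TCP pose, the force and the opening at its end, in the units of the state.
- status.observe(): the state, without advancing time (a new reading comes with each control period).
- eyes.get_image(name): name is "side" or "top" or "wrist"; returns a dict with "pixels" (384x512x3 uint8, red, green, blue), "range_z" (384x512 float32, m along the optical axis (not along the pixel's ray), 0 where there is no reading), "mtx" (3x3 intrinsics, pixels), "world_to_cam" (4x4, takes a point from world to camera coordinates); the wrist camera has in their place "T_tool_cam" (4x4, takes a point from camera to tool coordinates, whose origin is the TCP and whose axes are the flange's). Camera axes: x right, y up, looking along -z (the intrinsics and any distortion apply to the point x, -y, -z); pixel columns grow to the right and rows downward; lengths in m; the calibration is good to about 2 mm. A picture is of the moment at which its call begins: read the wrist's pose just before it.
- env.close_job(): hands the job in, once; it reports no verdict.
The state is a dict: "time_s": time; "q": joint angles; "qvel": joint speeds; "joint_efforts": joint torques, N m; "position": TCP position; "tool_rot": TCP orientation; "ft_force": force on the tool from outside, world axes, zero at the start; "wrist_torque": the same for the moment, N m; "grip_width": finger opening in m.
Only numpy, scipy, OpenCV 4.12 (cv2) and the standard library are available. Lean on these libraries where they do the work, as an engineer would, in place of code of your own. Each camera call takes 0.05 s, during which the arm holds its last target.

## Working session

There is one attempt and no reset: what is moved stays moved. The work goes in short steps, Python scripts to look and compute and a tool call to move; the robot and the scene stay as the last step left them, time stands still between calls to the robot, and variables do not carry over. Pictures are saved under pics/ and viewed, and the job is handed in when it is done.

Besides the shell and the picture viewer there is one more tool, called after "Request:" by a JSON object that holds its "op" and its "data". play_rows: Moves the arm, as the interface text tells. Its arguments: {"type":"object","properties":{"targets":{"type":"string"},"force":{"type":"number"}},"required":["targets"]}

```bash
mkdir -p pics
cat > h.py <<'E'
from rig import status, eyes, env
import numpy as np, cv2
def grab(n,fn):
    s=status.observe(); d=eyes.get_image(n)
    cv2.imwrite(f'pics/{fn}.png',d['pixels'][:,:,::-1])
    np.savez(f'pics/{fn}.npz',pos=s['position'],rot=s['tool_rot'],**{k:np.asarray(v) for k,v in d.items()})
    return d
def load(fn): return dict(np.load(f'pics/{fn}.npz'))
def T_wc(d):
    if 'world_to_cam' in d: return np.linalg.inv(d['world_to_cam'])
    T=np.eye(4);T[:3,:3]=d['rot'];T[:3,3]=d['pos'];return T@d['T_tool_cam']
def cloud(d):
    r=d['range_z'];K=d['mtx'];v,u=np.mgrid[:384,:512]
    p=np.stack([(u-K[0,2])/K[0,0]*r,-(v-K[1,2])/K[1,1]*r,-r],-1)
    T=T_wc(d);w=p@T[:3,:3].T+T[:3,3];w[r==0]=np.nan;return w
def ray(d,u,v,z):
    K=d['mtx'];T=T_wc(d);q=T[:3,:3]@np.array([(u-K[0,2])/K[0,0],-(v-K[1,2])/K[1,1],-1]);o=T[:3,3]
    return o+q*(z-o[2])/q[2]
E
python3 - <<'E'
from h import *
s=status.observe();print({k:np.round(v,4).tolist() for k,v in s.items()})
for n in ['side','top','wrist']:
    d=grab(n,n+'0');print(n,[k for k in d],np.round(d['mtx'],1).tolist())
    print(np.round(T_wc(load(n+'0')),3).tolist(), {k:np.round(v,3) for k,v in d.items() if k not in('pixels','range_z','mtx','world_to_cam','T_tool_cam')})
E
```

```text
{'time_s': 0.0, 'q': [59.1721, 21.8382, 74.3855, -0.0001, 83.859, -12.3371], 'qvel': [0.006, -0.0074, -0.1318, -0.0633, 0.0193, -0.0088], 'joint_efforts': [0.0009, -44.8457, -23.1279, -0.0001, 0.0047, -0.0], 'position': [0.1743, 0.5213, 0.2307], 'tool_rot': [[-0.9484, 0.3172, -0.0007], [0.3172, 0.9484, -0.0012], [0.0003, -0.0014, -1.0]], 'ft_force': [-0.1118, -0.5741, -0.2619], 'wrist_torque': [0.0283, 0.0162, 0.0069], 'grip_width': 0.0853}
side ['pixels', 'range_z', 'mtx', 'world_to_cam'] [[386.6, 0.0, 253.0], [0.0, 386.6, 183.2], [0.0, 0.0, 1.0]]
[[-0.995, 0.035, -0.091, 0.437], [-0.095, -0.565, 0.82, 0.907], [-0.022, 0.824, 0.566, 0.714], [0.0, 0.0, 0.0, 1.0]] {}
top ['pixels', 'range_z', 'mtx', 'world_to_cam'] [[418.7, 0.0, 248.5], [0.0, 418.7, 195.8], [0.0, 0.0, 1.0]]
[[-0.017, 0.989, -0.149, 0.345], [-1.0, -0.017, 0.006, -0.025], [0.003, 0.149, 0.989, 1.386], [0.0, 0.0, 0.0, 1.0]] {}
wrist ['pixels', 'range_z', 'mtx', 'T_tool_cam'] [[330.0, 0.0, 252.3], [0.0, 330.0, 188.8], [0.0, 0.0, 1.0]]
[[0.318, -0.906, -0.28, 0.103], [0.948, 0.303, 0.095, 0.545], [-0.001, -0.296, 0.955, 0.374], [0.0, 0.0, 0.0, 1.0]] {}
```

View pics/top0.png

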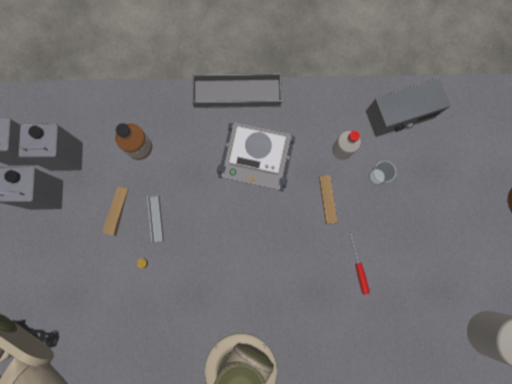

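View pics/side0.png

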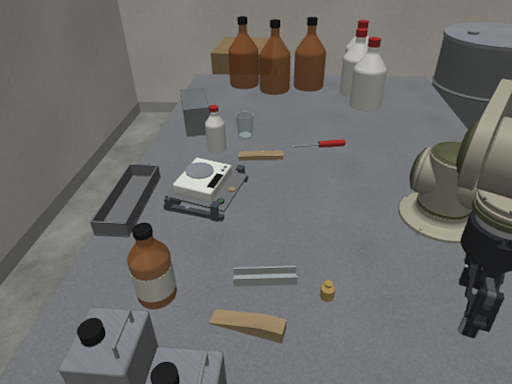

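View pics/wrist0.png

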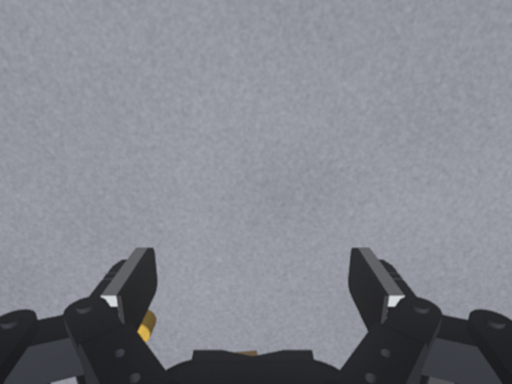

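The top view shows two wooden bars at (115,211) and (328,199), and the table with balance at (257,155). In the side view the bar at (248,323) looks tapered. I'll check that with depth.

```bash
python3 - <<'E'
from h import *
for fn in ['top0','side0']:
    d=load(fn);w=cloud(d);hsv=cv2.cvtColor(d['pixels'],cv2.COLOR_RGB2HSV)
    m=cv2.inRange(hsv,(8,90,90),(25,200,255))
    n,l,st,c=cv2.connectedComponentsWithStats(m)
    for i in range(1,n):
        if st[i,4]<80: continue
        p=w[l==i];p=p[np.isfinite(p[:,2])]
        ok=(p[:,2]<.06)
        if ok.sum()<50: continue
        p=p[ok];r=cv2.minAreaRect(p[:,:2].astype(np.float32)*1000)
        ctr=p.mean(0);U=np.linalg.svd((p-ctr)[:,:2])[2][0] if len(p)<3000 else 0
        t=(p-ctr)[:,:2]@U
        print(fn,c[i],st[i],np.round(r[0],1),np.round(r[1],1),round(r[2],1),'dir',np.round(U,3))
        print('  z profile',[(round(a,3),round(np.median(p[abs(t-a)<.008,2]),4)) for a in np.linspace(-.075,.075,7) if (abs(t-a)<.008).any()])
E
python3 - <<'E'
import cv2
for f,(x,y,w,h) in {'top0':(205,110,100,90),'side0':(150,140,110,90)}.items():
    i=cv2.imread(f'pics/{f}.png')[y:y+h,x:x+w]; cv2.imwrite(f'pics/{f}_z.png',cv2.resize(i,None,fx=6,fy=6,interpolation=cv2.INTER_CUBIC))
E
```

```text
top0 [327.83789474 199.30315789] [320 176  17  47 475] [ 535.  -293.9] [155.5  34.3] 6.2 dir [-0.995 -0.101]
  z profile [(np.float64(-0.075), np.float64(0.0219)), (np.float64(-0.05), np.float64(0.0208)), (np.float64(-0.025), np.float64(0.0224)), (np.float64(0.0), np.float64(0.0218)), (np.float64(0.025), np.float64(0.021)), (np.float64(0.05), np.float64(0.0212)), (np.float64(0.075), np.float64(0.0217))]
top0 [114.91217565 211.05389222] [104 188  23  47 501] [509.8 404.5] [ 37.1 154.8] 78.6 dir [-0.978  0.208]
  z profile [(np.float64(-0.075), np.float64(0.0086)), (np.float64(-0.05), np.float64(0.0142)), (np.float64(-0.025), np.float64(0.0194)), (np.float64(0.0), np.float64(0.0262)), (np.float64(0.025), np.float64(0.0311)), (np.float64(0.05), np.float64(0.034)), (np.float64(0.075), np.float64(0.0321))]
side0 [253.25116279  46.23488372] [ 211   32   79   28 1290] [  790.8 -2083.2] [709.4 431.9] 70.4 dir [0.685 0.728]
  z profile [(np.float64(-0.075), np.float64(-0.0572)), (np.float64(-0.05), np.float64(-0.0572)), (np.float64(-0.025), np.float64(-0.0561)), (np.float64(0.0), np.float64(-0.0584)), (np.float64(0.025), np.float64(-0.0577)), (np.float64(0.05), np.float64(-0.0575)), (np.float64(0.075), np.float64(-0.0562))]
side0 [327.40723982 290.59728507] [321 280  14  22 221] [333.5 301. ] [68.3 28.7] 64.5 dir [0.334 0.943]
  z profile [(np.float64(-0.05), np.float64(-0.002)), (np.float64(-0.025), np.float64(0.0304)), (np.float64(0.0), np.float64(0.031))]
```

View pics/top0_z.png

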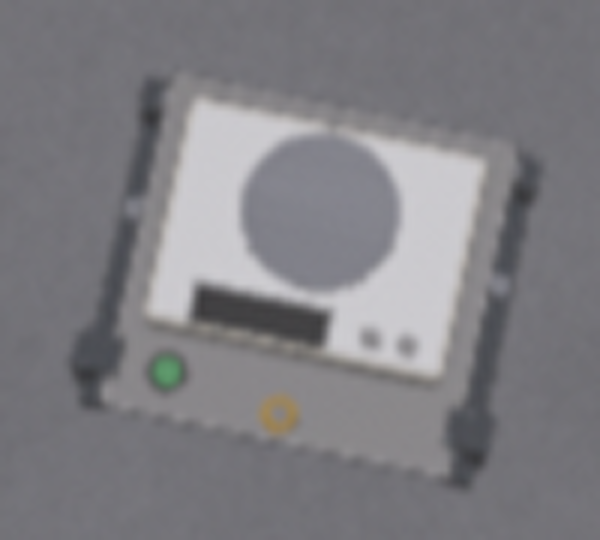

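View pics/side0_z.png

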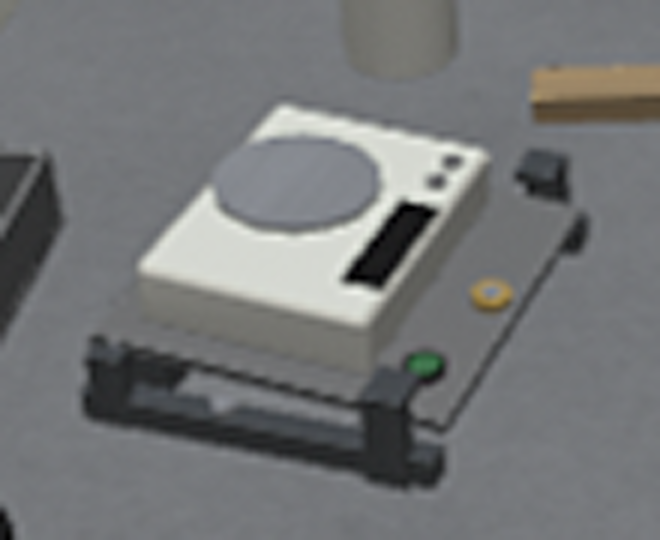

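The left bar tapers, from 32 mm at the near-robot end to about 8 mm towards +x, so it is the wedge. The right bar is an even 21 mm: the packer. The brass screw is at about (251.5,179) in the top view. The green dot is something else. Next is the frame pose.

Run:
```python
from h import *
d=load('top0');w=cloud(d);px=d['pixels'];hsv=cv2.cvtColor(px,cv2.COLOR_RGB2HSV)
# balance white top
m=((px.min(2)>150)&(np.arange(512)[None]>215)&(np.arange(512)[None]<300)&(np.arange(384)[:,None]<190)&(np.arange(384)[:,None]>110)).astype(np.uint8)
n,l,st,c=cv2.connectedComponentsWithStats(m);i=1+st[1:,4].argmax();cn=cv2.findContours((l==i).astype(np.uint8),0,1)[0][0]
cn=cv2.convexHull(cn);z=np.nanmedian(w[l==i][:,2]);print('bal z',z)
P=np.array([ray(d,*q[0],z)[:2] for q in cn],np.float32);print('bal rect',np.round(cv2.minAreaRect(P*1000),1) if 0 else cv2.minAreaRect(P*1000))
# brass screw
s=cv2.inRange(hsv,(12,80,80),(30,255,255));s[:,:240]=0;s[:,265:]=0;s[:165]=0;s[195:]=0
v,u=np.nonzero(s);print('screw px',u.mean(),v.mean(),len(u),ray(d,u.mean(),v.mean(),.035))
# plate/frame elevated mask
b=(w[...,2]>.02);b[:,:215]=0;b[:,300:]=0;b[:115]=0;b[195:]=0
q=w[b];print('elev rect',cv2.minAreaRect((q[:,:2]*1000).astype(np.float32)))
# catches dark
for (x,y) in [(205+97/6,110+350/6),(205+470/6,110+425/6),(205+155/6,110+90/6),(205+528/6,110+168/6)]:
    print('catch',np.round(ray(d,x,y,.053),4), np.round(np.nanmax(w[int(y)-2:int(y)+3,int(x)-2:int(x)+3,2]),3))
# side cross check of screw
e=load('side0');h2=cv2.cvtColor(e['pixels'],cv2.COLOR_RGB2HSV);s=cv2.inRange(h2,(12,80,80),(30,255,255));s[:,:220]=0;s[:,245:]=0;s[:180]=0;s[200:]=0
v,u=np.nonzero(s);print('side screw',u.mean(),v.mean(),len(u),ray(e,u.mean(),v.mean(),.035))
x=ray(e,150+396/6,140+370/6,.053);print('side catch L',x); print('side catch R',ray(e,150+545/6,140+165/6,.053))
```

```text
bal z 0.07640814679871655
bal rect ((694.660888671875, -63.35905456542969), (163.29615783691406, 124.88228607177734), 76.5817642211914)
screw px 251.05882352941177 178.64705882352942 17 [ 0.60517526 -0.042515    0.035     ]
elev rect ((683.7587890625, -60.81437683105469), (231.18743896484375, 190.6588134765625), 76.71841430664062)
catch [0.6375 0.0543 0.053 ] 0.058
catch [ 0.5928 -0.1467  0.053 ] 0.06
catch [0.7831 0.0212 0.053 ] 0.049
catch [ 0.7354 -0.1827  0.053 ] 0.051
side screw 231.41176470588235 189.35294117647058 17 [ 0.60786156 -0.0395517   0.035     ]
side catch L [0.63855514 0.04812784 0.053     ]
side catch R [ 0.59008836 -0.13678808  0.053     ]
```

Request:
{"op": "play_rows", "data": {"targets": "-0.05 0 0 -0.11 0;-0.1 0 0 -0.11 0;-0.15 0 0 -0.11 0;-0.2 -0.005 0 -0.11 0;-0.25 -0.01 0 -0.11 0", "force": 40}}

```text
time_s: 0.65
position: [0.4096, 0.4319, 0.231]
tool_rot: [[-0.977, 0.211, -0.001], [0.211, 0.977, -0.0], [0.0, -0.0, -1.0]]
ft_force: [0.4, 1.4, 0.1]
grip_width: 0.0855
```

Request:
{"op": "play_rows", "data": {"targets": "-0.02 0 0 0 0;-0.02 0 0 0 0"}}

```text
time_s: 0.85
position: [0.43, 0.4274, 0.2304]
tool_rot: [[-0.977, 0.215, -0.001], [0.215, 0.977, -0.001], [0.0, -0.001, -1.0]]
ft_force: [0.5, -0.1, -0.4]
grip_width: 0.0856
```

Run:
```python
from h import *
d=grab('wrist','wrist1')
```

```text
(no output)
```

View pics/wrist1.png

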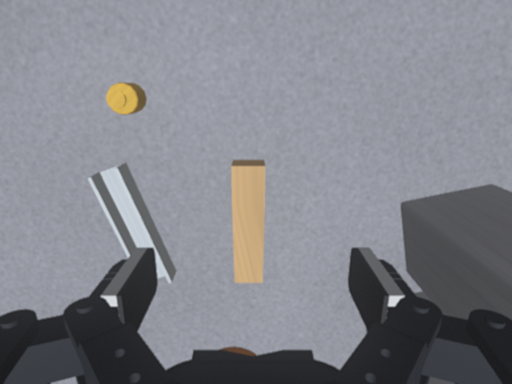

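The wedge's tail end face is at about (248,160) and its tip at (249,283). The channel is to the left, and the dark block on the right is one of the cans.

```bash
cat > wm.py <<'E'
from h import *
def wedge(fn):
    d=load(fn);w=cloud(d);hsv=cv2.cvtColor(d['pixels'],cv2.COLOR_RGB2HSV)
    m=cv2.inRange(hsv,(8,60,110),(25,200,255))
    n,l,st,c=cv2.connectedComponentsWithStats(m);i=1+st[1:,4].argmax();print(c[i],st[i])
    p=w[l==i];p=p[np.isfinite(p[:,2])]
    r=cv2.minAreaRect((p[:,:2]*1000).astype(np.float32));print(r)
    ctr=p.mean(0);U=np.linalg.svd((p-ctr)[:,:2],full_matrices=False)[2][0];U=U*np.sign(U[0])
    t=(p-ctr)[:,:2]@U;print('yaw',np.degrees(np.arctan2(U[1],U[0])),'ends',(np.percentile(t,[.3,99.7])))
    tip=ctr[:2]+U*np.percentile(t,99.7);tail=ctr[:2]+U*np.percentile(t,.3)
    print('tip',tip,'tail',tail,'len',np.linalg.norm(tip-tail),'zmax',np.percentile(p[:,2],98),'z tip',np.median(p[t>t.max()-.008,2]))
    return ctr,U,tip,tail
if __name__=='__main__':
    import sys
    wedge(sys.argv[1])
E
python3 wm.py wrist1
python3 - <<'E'
from h import *
d=load('wrist1');w=cloud(d);q=w[150:260,400:];print('can min y',np.nanmin(q[q[...,2]>.05][:,1]) , np.nanmax(q[...,2]),np.nanmin(w[...,2]))
E
```

```text
[247.92473979 220.14865226] [ 231  161   34  122 3747]
((512.3861083984375, 402.2816162109375), (37.58721160888672, 163.66949462890625), 77.6095962524414)
yaw -12.469400308328213 ends [-0.06893682  0.09149504]
tip [0.58946846 0.38613573] tail [0.43282095 0.42077588] len 0.16043186053869665 zmax 0.03371700621036597 z tip 0.005333707205934901
can min y 0.5833335789374318 0.15116246578458223 -0.0024843420706189834
```

Request:
{"op": "play_rows", "data": {"targets": "-0.027 -0.006 0.05 0 0;-0.027 -0.006 0.1 0 0;-0.027 -0.006 0.15 0 0;-0.027 -0.006 0.18 0 0;-0.027 -0.006 0.18 0 0"}}

```text
time_s: 1.4
position: [0.449, 0.4164, 0.0469]
tool_rot: [[-0.978, 0.21, -0.009], [0.21, 0.978, -0.005], [0.007, -0.007, -1.0]]
ft_force: [-0.4, -0.1, 0.6]
grip_width: 0.0855
```

Run:
```python
from h import *
d=grab('wrist','wrist2')
```

```text
(no output)
```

View pics/wrist2.png

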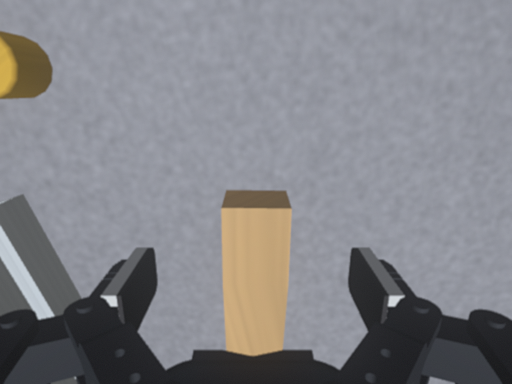

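The wedge's tail is centred between the fingers (column 256, finger midline 252). I'll descend and grip.

Request:
{"op": "play_rows", "data": {"targets": "0 0 0.03 0 0;0 0 0.041 0 0;0 0 0.041 0 0.3;0 0 0.041 0 1;0 0 0.041 0 1", "force": 40}}

```text
time_s: 1.95
position: [0.4532, 0.4177, 0.012]
tool_rot: [[-0.977, 0.211, 0.002], [0.211, 0.977, 0.001], [-0.002, 0.002, -1.0]]
ft_force: [-0.8, 1.0, 0.3]
grip_width: 0.0441
```

Request:
{"op": "play_rows", "data": {"targets": "0 0 0 0 1;0 0 0 0 1;0 0 0 0 1;0 0 0 0 1;0 0 0 0 1"}}

```text
time_s: 2.45
position: [0.4532, 0.4177, 0.0119]
tool_rot: [[-0.977, 0.211, 0.002], [0.211, 0.977, 0.001], [-0.002, 0.002, -1.0]]
ft_force: [-0.8, -0.5, 5.4]
grip_width: 0.0356
```

Request:
{"op": "play_rows", "data": {"targets": "0 0 -0.02 0 1;0 0 -0.06 0 1;0 0 -0.11 0 1;0 0 -0.16 0 1;0 0 -0.2 0 1"}}

```text
time_s: 2.95
position: [0.4525, 0.4172, 0.2141]
tool_rot: [[-0.977, 0.211, 0.003], [0.211, 0.977, 0.002], [-0.002, 0.002, -1.0]]
ft_force: [0.4, 0.7, -1.2]
grip_width: 0.035
```

Request:
{"op": "play_rows", "data": {"targets": "0 0 -0.03 0 1;0 -0.03 -0.03 0 1;0 -0.07 -0.03 0 1;0 -0.11 -0.03 0 1;0 -0.15 -0.03 0 1"}}

```text
time_s: 3.45
position: [0.4201, 0.2692, 0.2407]
tool_rot: [[-0.978, 0.211, 0.0], [0.211, 0.978, 0.0], [-0.0, 0.0, -1.0]]
ft_force: [0.5, -0.1, -1.3]
grip_width: 0.0351
```

Request:
{"op": "play_rows", "data": {"targets": "-0.02 -0.04 0 0 1;-0.05 -0.08 0 0 1;-0.08 -0.12 0 0 1;-0.11 -0.155 0 0 1;-0.14 -0.19 0 0 1"}}

```text
time_s: 3.95
position: [0.5179, 0.0534, 0.241]
tool_rot: [[-0.977, 0.212, 0.001], [0.212, 0.977, 0.0], [-0.001, 0.0, -1.0]]
ft_force: [0.5, 1.3, -1.7]
grip_width: 0.0352
```

Request:
{"op": "play_rows", "data": {"targets": "-0.03 -0.025 0 0 1;-0.06 -0.05 0 0 1;-0.1 -0.07 0 0 1;-0.13 -0.083 0 0.02 1;-0.15 -0.083 0 0.02 1"}}

```text
time_s: 4.45
position: [0.6478, -0.06, 0.2401]
tool_rot: [[-0.972, 0.234, -0.0], [0.234, 0.972, -0.0], [0.0, -0.0, -1.0]]
ft_force: [-0.3, 0.6, -0.6]
grip_width: 0.0353
```

Request:
{"op": "play_rows", "data": {"targets": "0 0 0 0 1;0 0 0 0 1;0 0 0 0 1"}}

```text
time_s: 4.75
position: [0.646, -0.057, 0.2408]
tool_rot: [[-0.973, 0.23, -0.0], [0.23, 0.973, 0.0], [0.0, 0.0, -1.0]]
ft_force: [-0.0, 1.3, -1.2]
grip_width: 0.0351
```

Run:
```python
from h import *
d=grab('wrist','wrist3');grab('side','side3');grab('top','top3')
```

```text
(no output)
```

View pics/wrist3.png

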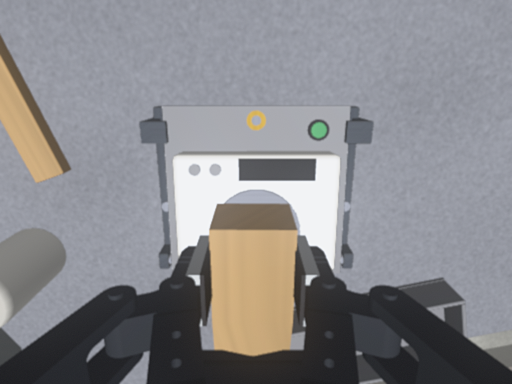

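View pics/side3.png

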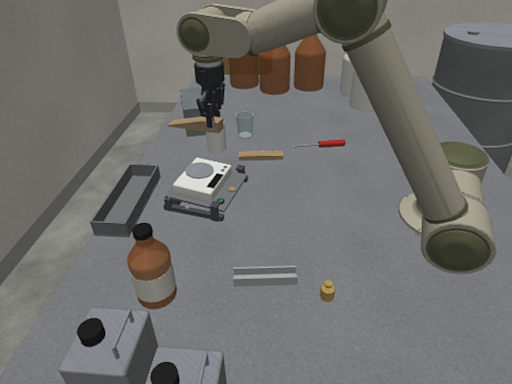

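The wedge is held. The wrist view shows the screw at (256,120), the catches at (153,131) and (359,131), and the plate's front edge along row 106.

Run:
```python
from h import *
d=load('wrist3');w=cloud(d);print(d['pos'],d['rot'])
hsv=cv2.cvtColor(d['pixels'],cv2.COLOR_RGB2HSV);s=cv2.inRange(hsv,(12,90,80),(30,255,255));s[:100]=0;s[140:]=0;s[:,:235]=0;s[:,280:]=0
v,u=np.nonzero(s);r=ray(d,(u.min()+u.max())/2,(v.min()+v.max())/2,.035);print('screw',u.min(),u.max(),v.min(),v.max(),r,np.nanmedian(w[s>0][:,2]))
A=ray(d,153,131,.053);B=ray(d,359,131,.053);print('catch',A,B,'sep',np.linalg.norm(A-B),'yaw x',np.degrees(np.arctan2((B-A)[1],(B-A)[0]))-90,np.nanmedian(w[127:135,148:156,2]),np.nanmedian(w[127:135,355:363,2]))
# front edge : gradient rows
g=d['pixels'].astype(float).sum(2)
pts=[]
for c in range(180,340,10):
    col=g[95:118,c];k=95+np.argmax(abs(np.diff(col)))+.5;pts.append(ray(d,c,k,.032)[:2])
pts=np.array(pts);f=cv2.fitLine(pts.astype(np.float32),cv2.DIST_HUBER,0,.001,.001).ravel();print('edge',f,'yaw',np.degrees(np.arctan2(f[1],f[0])))
fx=np.array([np.cos(np.radians(-13.3)),np.sin(np.radians(-13.3))]);print('edge to screw',(r[:2]-f[2:])@fx,'catchmid',(A+B)[:2]/2)
# wedge yaw in tool
m=cv2.inRange(hsv,(8,60,60),(25,200,255));n,l,st,c=cv2.connectedComponentsWithStats(m[200:]);i=1+st[1:,4].argmax()
p=w[200:][l==i];ok=np.isfinite(p[:,2]);p=p[ok]
t=(p-d['pos'])@d['rot'];print('wedge in tool: x',np.percentile(t[:,0],[.5,99.5]),'y',np.percentile(t[:,1],[1,99]),'z',np.percentile(t[:,2],[1,50,99]))
top=t[(t[:,0]>-.02)&(t[:,0]<.02)]
for a in (.01,-.01,-.03): 
    q=t[abs(t[:,0]-a)<.004]; print(a,np.percentile(q[:,1],[1,99]),len(q),np.percentile(q[:,2],5))
```

```text
[ 0.64602833 -0.05698582  0.24078658] [[-9.73150966e-01  2.30167753e-01 -4.21783932e-05]
 [ 2.30167753e-01  9.73150967e-01  1.01732565e-05]
 [ 4.33874997e-05  1.92008366e-07 -9.99999999e-01]]
screw 247 265 111 129 [ 0.60607637 -0.04425556  0.035     ] 0.039818569480310484
catch [ 0.59117349 -0.14645412  0.053     ] [0.63855672 0.05345014 0.053     ] sep 0.2054431400864936 yaw x -13.334703373469864 0.0538737049134132 0.0541147779925957
edge [ 0.23061842  0.9730443   0.595074   -0.02780806] yaw 76.66651
edge to screw 0.014491014440974162 catchmid [ 0.61486511 -0.04650199]
wedge in tool: x [-0.0470818   0.02040927] y [-0.01828366  0.0168339 ] z [-0.07315645 -0.0203614   0.00590023]
0.01 [-0.01825756  0.01693359] 1625 -0.07451527785669657
-0.01 [-0.01827047  0.01689823] 1320 -0.021718474850184962
-0.03 [-0.01844924  0.01664808] 918 -0.020586071014929853
```

The readings agree: screw 14.5 mm behind the edge, catch height 54 mm, frame yaw -13.3°. The foot is at (0.6065, -0.0435). I'll back off to the front and then lower.

Request:
{"op": "play_rows", "data": {"targets": "0.04 0 0 0 1;0.09 0.005 0 0 1;0.14 0.005 0 0 1;0.19 0.005 0 0 1;0.237 0.005 0 0 1"}}

```text
time_s: 5.4
position: [0.4147, 0.0029, 0.2405]
tool_rot: [[-0.973, 0.23, 0.001], [0.23, 0.973, -0.0], [-0.001, -0.0, -1.0]]
ft_force: [-0.6, 0.1, 0.1]
grip_width: 0.0352
```

Request:
{"op": "play_rows", "data": {"targets": "0 0 0.04 0 1;0 0 0.09 0 1;0 0 0.14 0 1;0 0 0.18 0 1;0 0 0.18 0 1"}}

```text
time_s: 5.9
position: [0.4148, 0.0028, 0.0575]
tool_rot: [[-0.973, 0.231, -0.008], [0.231, 0.973, 0.002], [0.008, 0.0, -1.0]]
ft_force: [0.0, -0.4, -0.4]
grip_width: 0.0352
```

Request:
{"op": "play_rows", "data": {"targets": "0 0 0.03 0 1;0 0 0.042 0 1;0 0 0.045 0 1;0 0 0.045 0 1"}}

```text
time_s: 6.3
position: [0.4181, 0.0019, 0.0167]
tool_rot: [[-0.973, 0.23, 0.002], [0.23, 0.973, -0.001], [-0.002, -0.0, -1.0]]
ft_force: [0.4, -0.3, -1.3]
grip_width: 0.035
```

Run:
```python
from h import *
s=status.observe();f=np.array([.6065,-.0435]);d=f-s['position'][:2];R=s['tool_rot'];print(s['position'],s['ft_force'],R[:2,:2],'foot in tool',d@R[:2,0],d@R[:2,1])
```

```text
[0.41808126 0.00189612 0.01669196] [ 0.44455305 -0.27682396 -1.3093474 ] [[-0.97307789  0.23046759]
 [ 0.23046683  0.97307999]] foot in tool -0.1938084069109927 -0.000749644044531142
```

Request:
{"op": "play_rows", "data": {"targets": "0 0 0.0025 0 1;-0.02 0 0.0025 0 1;-0.04 0 0.0025 0 1;-0.055 0 0.0025 0 1;-0.064 0 0.0025 0 1"}}

```text
time_s: 6.8
position: [0.481, -0.0131, 0.0138]
tool_rot: [[-0.973, 0.231, 0.002], [0.231, 0.973, -0.001], [-0.002, -0.0, -1.0]]
ft_force: [0.4, 0.6, -1.6]
grip_width: 0.0351
```

Request:
{"op": "play_rows", "data": {"targets": "0 0 0 0 1;0 0 0.002 0 1;0 0 0.004 0 1;0 0 0.004 0 1"}}

```text
time_s: 7.2
position: [0.4795, -0.0127, 0.0116]
tool_rot: [[-0.973, 0.231, 0.003], [0.231, 0.973, -0.001], [-0.003, -0.0, -1.0]]
ft_force: [-7.5, 1.8, 34.0]
grip_width: 0.0351
```

Run:
```python
from h import *
s=status.observe();print(s['position'],s['ft_force'],s['wrist_torque']);grab('side','side4')
i=cv2.imread('pics/side4.png')[140:240,150:290];cv2.imwrite('pics/side4_z.png',cv2.resize(i,None,fx=5.5,fy=5.5,interpolation=2))
```

```text
[ 0.47952732 -0.01273065  0.01157683] [-7.46098111  1.77841595 33.97464881] [-0.12652977  1.23584021 -0.24593411]
```

View pics/side4_z.png

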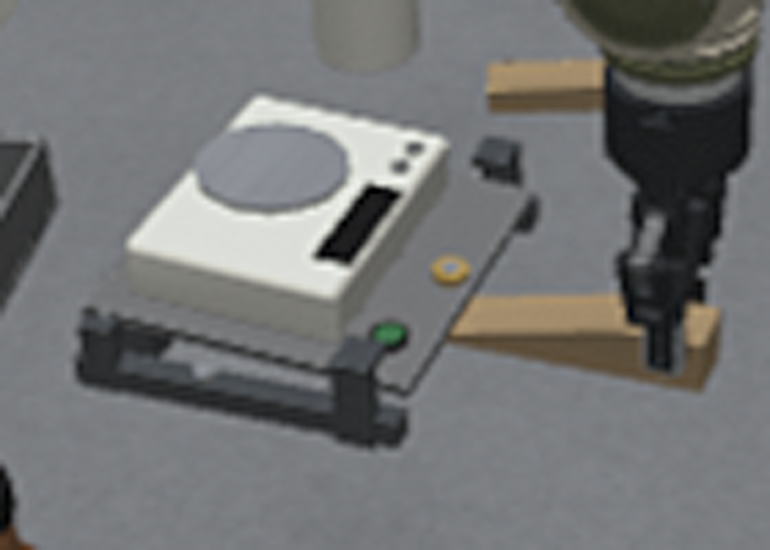

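The wedge is flat under the plate's front edge, in line with the screw, and the plate still sags. It is pressing the bench with 34 N, so I'll relieve that and then open.

Request:
{"op": "play_rows", "data": {"targets": "0 0 -0.002 0 1;0 0 -0.002 0 0.3;0 0 -0.002 0 0.3;0 0 -0.002 0 0.3;0 0 -0.002 0 0.3"}}

```text
time_s: 7.75
position: [0.4793, -0.0127, 0.0106]
tool_rot: [[-0.973, 0.231, -0.001], [0.231, 0.973, 0.0], [0.001, -0.0, -1.0]]
ft_force: [-0.1, -0.8, 0.5]
grip_width: 0.0598
```

Request:
{"op": "play_rows", "data": {"targets": "0 0 -0.025 0 0.3;0 0 -0.06 0 0.3;0.04 0 -0.06 0 0.6;0.065 0 -0.06 0 0.6;0.065 0 -0.06 0 0.6"}}

```text
time_s: 8.25
position: [0.4133, 0.0033, 0.0708]
tool_rot: [[-0.973, 0.23, -0.003], [0.23, 0.973, 0.001], [0.003, 0.0, -1.0]]
ft_force: [0.1, 0.6, -0.8]
grip_width: 0.0341
```

Run:
```python
from h import *
s=status.observe();print(s['position'],s['ft_force'],s['grip_width']);grab('side','side5');grab('top','top5');grab('wrist','wrist5')
i=cv2.imread('pics/side5.png')[140:240,150:290];cv2.imwrite('pics/side5_z.png',cv2.resize(i,None,fx=5.5,fy=5.5,interpolation=2))
```

```text
[0.41328342 0.00328093 0.07077682] [ 0.12845485  0.64333987 -0.7740042 ] 0.034112652314200714
```

View pics/side5_z.png

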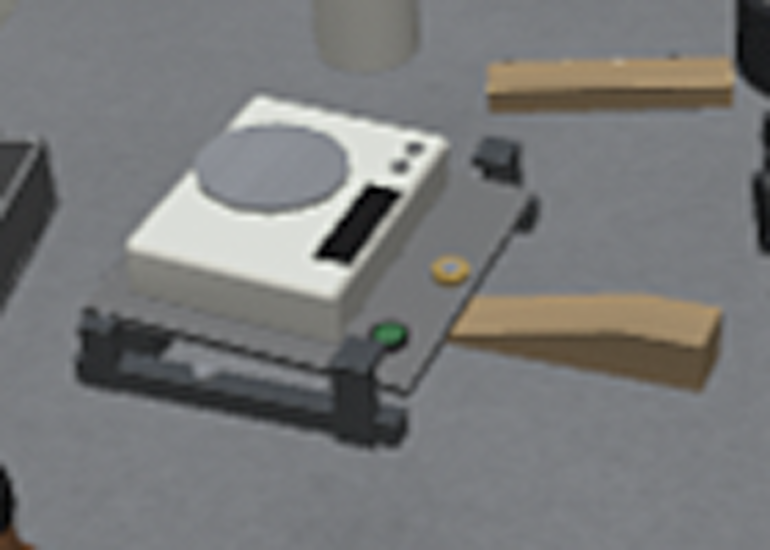

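View pics/wrist5.png

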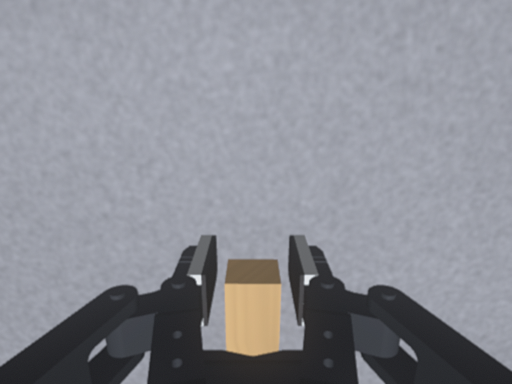

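The wedge lies flat and free, with the plate still sagging. Next I'll bring nearly closed fingers, about 13 mm gap, down behind the tail face.

Request:
{"op": "play_rows", "data": {"targets": "0 0 0 0 0.85;0 0 0.03 0 0.85;0 0 0.055 0 0.85;0 0 0.062 0 0.85;0 0 0.062 0 0.85"}}

```text
time_s: 8.9
position: [0.4164, 0.0022, 0.0082]
tool_rot: [[-0.973, 0.231, -0.002], [0.231, 0.973, 0.001], [0.002, 0.0, -1.0]]
ft_force: [-0.1, -0.3, 0.0]
grip_width: 0.0127
```

Request:
{"op": "play_rows", "data": {"targets": "0 0 0 0 0.85;-0.01 0 0 0 0.85;-0.02 0 0 0 0.85;-0.028 0 0 0 0.85;-0.028 0 0 0 0.85"}}

```text
time_s: 9.4
position: [0.4451, -0.0047, 0.0091]
tool_rot: [[-0.973, 0.231, 0.002], [0.231, 0.973, -0.001], [-0.002, -0.0, -1.0]]
ft_force: [-0.8, 0.2, -0.7]
grip_width: 0.013
```

Request:
{"op": "play_rows", "data": {"targets": "-0.002 0 0 0 0.85;-0.004 0 0 0 0.85;-0.006 0 0 0 0.85;-0.008 0 0 0 0.85;-0.01 0 0 0 0.85"}}

```text
time_s: 9.9
position: [0.4532, -0.0065, 0.0088]
tool_rot: [[-0.973, 0.231, -0.0], [0.231, 0.973, 0.0], [0.0, -0.0, -1.0]]
ft_force: [-0.9, -0.3, 0.4]
grip_width: 0.0126
```

Request:
{"op": "play_rows", "data": {"targets": "-0.002 0 0 0 0.85;-0.004 0 0 0 0.85;-0.006 0 0 0 0.85;-0.008 0 0 0 0.85;-0.01 0 0 0 0.85"}}

```text
time_s: 10.4
position: [0.4632, -0.0088, 0.0088]
tool_rot: [[-0.973, 0.231, -0.0], [0.231, 0.973, 0.0], [0.0, -0.0, -1.0]]
ft_force: [0.3, -0.2, -0.1]
grip_width: 0.0129
```

Request:
{"op": "play_rows", "data": {"targets": "-0.002 0 0 0 0.85;-0.004 0 0 0 0.85;-0.006 0 0 0 0.85;-0.008 0 0 0 0.85;-0.01 0 0 0 0.85"}}

```text
time_s: 10.9
position: [0.4729, -0.0112, 0.0088]
tool_rot: [[-0.973, 0.231, -0.0], [0.231, 0.973, 0.0], [0.0, -0.0, -1.0]]
ft_force: [-0.9, 0.3, -0.5]
grip_width: 0.0127
```

Request:
{"op": "play_rows", "data": {"targets": "-0.002 0 0 0 0.85;-0.004 0 0 0 0.85;-0.006 0 0 0 0.85;-0.008 0 0 0 0.85;-0.01 0 0 0 0.85"}}

```text
time_s: 11.4
position: [0.4826, -0.0135, 0.0088]
tool_rot: [[-0.973, 0.231, 0.0], [0.231, 0.973, -0.0], [-0.0, 0.0, -1.0]]
ft_force: [-0.2, -0.2, 0.5]
grip_width: 0.0127
```

Request:
{"op": "play_rows", "data": {"targets": "-0.002 0 0 0 0.85;-0.004 0 0 0 0.85;-0.006 0 0 0 0.85;-0.008 0 0 0 0.85;-0.008 0 0 0 0.85"}}

```text
time_s: 11.9
position: [0.489, -0.0149, 0.0087]
tool_rot: [[-0.973, 0.231, -0.003], [0.231, 0.973, 0.001], [0.003, 0.0, -1.0]]
ft_force: [-6.0, 0.8, 4.5]
grip_width: 0.0128
```

Run:
```python
from h import *
s=status.observe();print(s['position'],s['ft_force'],s['grip_width']);grab('side','side6')
i=cv2.imread('pics/side6.png')[140:240,150:290];cv2.imwrite('pics/side6_z.png',cv2.resize(i,None,fx=5.5,fy=5.5,interpolation=2))
```

```text
[ 0.48902724 -0.01485911  0.00869638] [-5.98237465  0.83467408  4.48747659] 0.012798142613597237
```

View pics/side6_z.png

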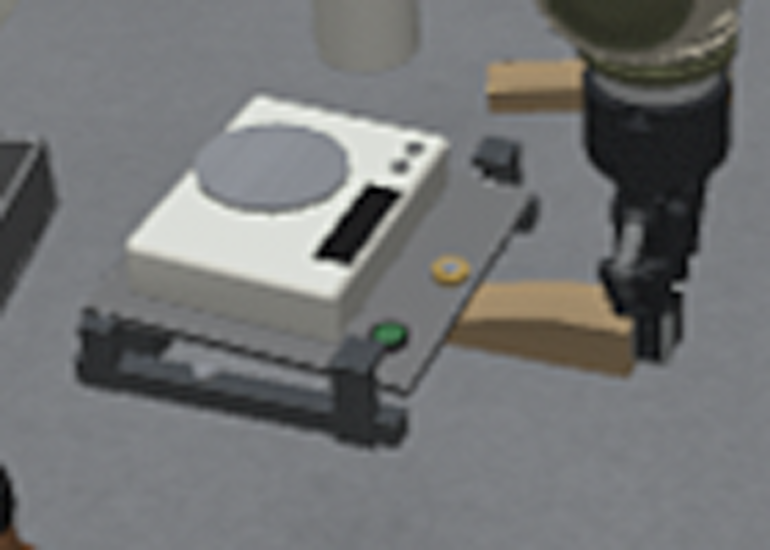

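Contact was met at about 6 N, with the tip roughly 50 mm past the foot. The plate should be level after about 46 mm more.

Request:
{"op": "play_rows", "data": {"targets": "-0.002 0 0 0 0.85;-0.004 0 0 0 0.85;-0.006 0 0 0 0.85;-0.008 0 0 0 0.85;-0.01 0 0 0 0.85"}}

```text
time_s: 12.45
position: [0.4972, -0.0166, 0.0086]
tool_rot: [[-0.973, 0.23, -0.007], [0.23, 0.973, 0.002], [0.007, 0.0, -1.0]]
ft_force: [-11.5, 2.0, 8.9]
grip_width: 0.0127
```

Request:
{"op": "play_rows", "data": {"targets": "-0.002 0 0 0 0.85;-0.004 0 0 0 0.85;-0.006 0 0 0 0.85;-0.008 0 0 0 0.85;-0.01 0 0 0 0.85"}}

```text
time_s: 12.95
position: [0.507, -0.019, 0.0086]
tool_rot: [[-0.973, 0.23, -0.006], [0.23, 0.973, 0.002], [0.007, 0.0, -1.0]]
ft_force: [-11.3, 3.1, 8.3]
grip_width: 0.0128
```

Request:
{"op": "play_rows", "data": {"targets": "-0.002 0 0 0 0.85;-0.004 0 0 0 0.85;-0.006 0 0 0 0.85;-0.008 0 0 0 0.85;-0.008 0 0 0 0.85"}}

```text
time_s: 13.45
position: [0.5157, -0.0211, 0.0086]
tool_rot: [[-0.973, 0.23, -0.004], [0.23, 0.973, 0.001], [0.005, 0.0, -1.0]]
ft_force: [-6.9, 1.9, 4.0]
grip_width: 0.0128
```

```bash
cat > look.py <<'E'
from h import *
import sys
n=sys.argv[1]
s=status.observe();p=s['position'];fx=np.array([.973,-.2306]);print(s['time_s'],np.round(p,4),np.round(s['ft_force'],2),'push',-np.array(s['ft_force'])[:2]@fx,'foot ahead',(np.array([.6065,-.0435])-p[:2])@fx)
d=grab('side','side'+n)
i=cv2.imread(f'pics/side{n}.png')[140:240,150:290];cv2.imwrite(f'pics/side{n}_z.png',cv2.resize(i,None,fx=5.5,fy=5.5,interpolation=2))
E
python3 look.py 7
```

```text
13.45 [ 0.5157 -0.0211  0.0086] [-6.92  1.91  3.98] push 7.169610578241571 foot ahead 0.09350339344208822
```

View pics/side7_z.png

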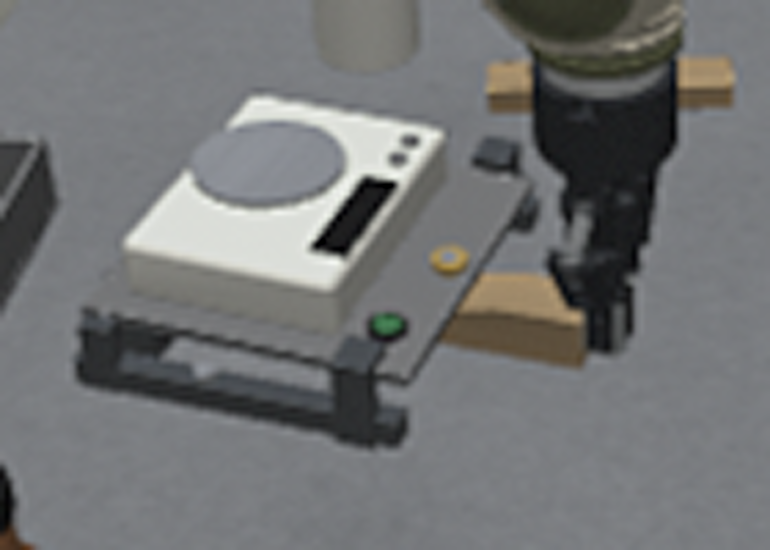

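The plate is rising with a push of about 11.5 N. The 8 N vertical drag comes from the tool pressing slightly down, so I'll raise the command 0.5 mm and carry on.

Request:
{"op": "play_rows", "data": {"targets": "-0.002 0 -0.0003 0 0.85;-0.004 0 -0.0005 0 0.85;-0.006 0 -0.0005 0 0.85;-0.008 0 -0.0005 0 0.85;-0.01 0 -0.0005 0 0.85"}}

```text
time_s: 14.0
position: [0.5251, -0.0233, 0.0086]
tool_rot: [[-0.973, 0.23, -0.006], [0.23, 0.973, 0.001], [0.006, 0.0, -1.0]]
ft_force: [-8.2, 2.5, -0.0]
grip_width: 0.0129
```

Request:
{"op": "play_rows", "data": {"targets": "-0.001 0 0 0 0.85;-0.002 0 0 0 0.85;-0.003 0 0 0 0.85;-0.004 0 0 0 0.85;-0.005 0 0 0 0.85"}}

```text
time_s: 14.5
position: [0.5301, -0.0246, 0.0087]
tool_rot: [[-0.973, 0.231, -0.005], [0.231, 0.973, 0.001], [0.005, 0.0, -1.0]]
ft_force: [-6.4, 1.5, 0.4]
grip_width: 0.0129
```

```bash
python3 look.py 8
```

```text
14.5 [ 0.5301 -0.0246  0.0087] [-6.4   1.48  0.37] push 6.5657035597505695 foot ahead 0.07872052670498207
```

View pics/side8_z.png

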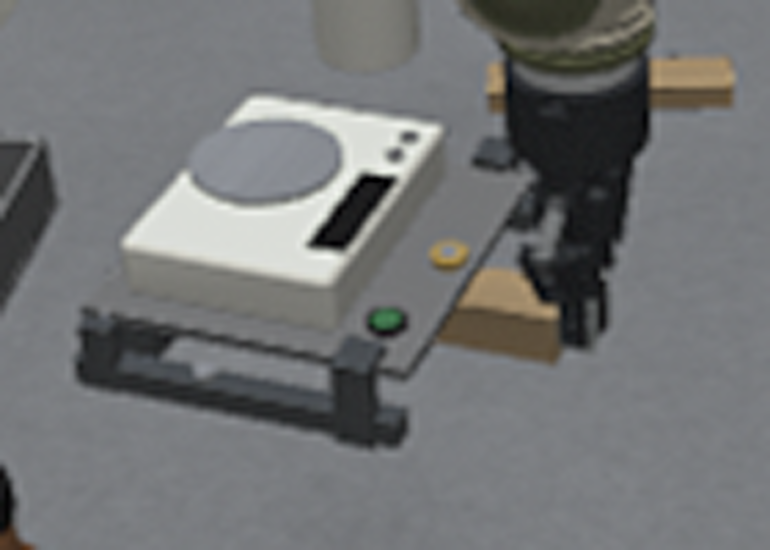

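Request:
{"op": "play_rows", "data": {"targets": "-0.001 0 0 0 0.85;-0.002 0 0 0 0.85;-0.003 0 0 0 0.85"}}

```text
time_s: 14.85
position: [0.533, -0.0252, 0.0086]
tool_rot: [[-0.973, 0.23, -0.005], [0.23, 0.973, 0.001], [0.005, 0.0, -1.0]]
ft_force: [-7.1, 2.3, -0.1]
grip_width: 0.0127
```

Request:
{"op": "play_rows", "data": {"targets": "-0.0005 0 0 0 0.85;-0.001 0 0 0 0.85;-0.0015 0 0 0 0.85"}}

```text
time_s: 15.15
position: [0.5342, -0.0255, 0.0086]
tool_rot: [[-0.973, 0.23, -0.006], [0.23, 0.973, 0.002], [0.006, 0.0, -1.0]]
ft_force: [-9.6, 2.5, 2.9]
grip_width: 0.0127
```

Request:
{"op": "play_rows", "data": {"targets": "-0.0005 0 0 0 0.85;-0.001 0 0 0 0.85;-0.001 0 0 0 0.85"}}

```text
time_s: 15.45
position: [0.5344, -0.0255, 0.0086]
tool_rot: [[-0.973, 0.23, -0.008], [0.23, 0.973, 0.002], [0.008, 0.0, -1.0]]
ft_force: [-10.8, 1.8, 3.7]
grip_width: 0.0129
```

```bash
python3 look.py 9
python3 - <<'E'
from h import *
for n in '45789':
    d=load('side'+n);w=cloud(d)
    hsv=cv2.cvtColor(d['pixels'],cv2.COLOR_RGB2HSV)
    m=cv2.inRange(hsv,(50,80,40),(85,255,255));m[:190]=0;m[210:]=0;m[:,:210]=0;m[:,235:]=0
    s=cv2.inRange(hsv,(12,90,80),(30,255,255));s[:180]=0;s[195:]=0;s[:,:225]=0;s[:,240:]=0
    f=lambda m:np.round([np.nonzero(m)[1].mean(),np.nonzero(m)[0].mean()],2)
    print(n,'green',f(m),np.nanmean(w[m>0][:,2]),'screw',f(s))
E
```

```text
15.45 [ 0.5344 -0.0255  0.0086] [-10.79   1.83   3.69] push 10.924927767736943 foot ahead 0.07429603074898253
4 green [220.5  200.33] 0.03695506754890036 screw [231.41 189.35]
5 green [220.35 200.29] 0.03665521473583749 screw [231.41 189.35]
7 green [219.88 198.59] 0.043409888602397785 screw [232.86 187.86]
8 green [219.72 197.61] 0.04616196216167498 screw [232.42 187.11]
9 green [219.58 197.42] 0.04631003075176202 screw [232.38 186.86]
```

Request:
{"op": "play_rows", "data": {"targets": "-0.0005 0 -0.0002 0 0.85;-0.001 0 -0.0002 0 0.85;-0.001 0 -0.0002 0 0.85"}}

```text
time_s: 15.8
position: [0.5347, -0.0256, 0.0087]
tool_rot: [[-0.973, 0.23, -0.009], [0.23, 0.973, 0.002], [0.01, 0.0, -1.0]]
ft_force: [-14.0, 3.2, 4.1]
grip_width: 0.0125
```

```bash
python3 look.py 10;python3 - <<'E'
from h import *
s=status.observe();print(s['wrist_torque'])
E
```

```text
15.8 [ 0.5347 -0.0256  0.0087] [-14.01   3.24   4.11] push 14.380569554765378 foot ahead 0.07402805859643101
[ 0.33413103  2.02665718 -0.05776959]
```

View pics/side10_z.png

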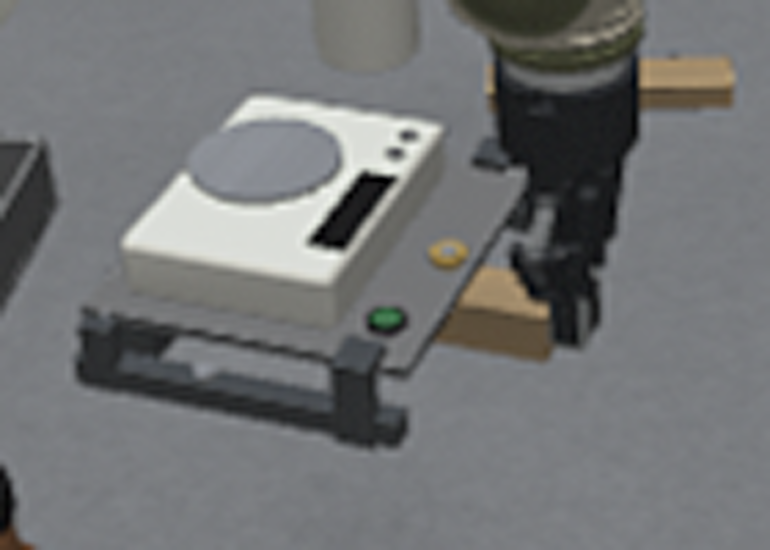

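Request:
{"op": "play_rows", "data": {"targets": "-0.0005 0 -0.0001 0 0.85;-0.0008 0 -0.0002 0 0.85;-0.0008 0 -0.0002 0 0.85"}}

```text
time_s: 16.15
position: [0.5349, -0.0256, 0.0087]
tool_rot: [[-0.973, 0.23, -0.011], [0.23, 0.973, 0.003], [0.011, 0.0, -1.0]]
ft_force: [-14.9, 3.4, 5.0]
grip_width: 0.0131
```

```bash
python3 look.py 11
python3 - <<'E'
from h import *
for n in ['9','10','11']:
    d=load('side'+n);w=cloud(d)
    hsv=cv2.cvtColor(d['pixels'],cv2.COLOR_RGB2HSV)
    m=cv2.inRange(hsv,(50,80,40),(85,255,255));m[:190]=0;m[210:]=0;m[:,:210]=0;m[:,235:]=0
    f=lambda m:np.round([np.nonzero(m)[1].mean(),np.nonzero(m)[0].mean()],2)
    print(n,'green',f(m),np.nanmean(w[m>0][:,2]))
E
```

```text
16.15 [ 0.5349 -0.0256  0.0087] [-14.89   3.37   5.03] push 15.267285296315807 foot ahead 0.07378835895969546
9 green [219.58 197.42] 0.04631003075176202
10 green [219.58 197.42] 0.04621882589891454
11 green [219.58 197.42] 0.047165926665102546
```

Request:
{"op": "play_rows", "data": {"targets": "-0.0003 0 -0.0003 0 0.85;-0.0008 0 -0.0004 0 0.85;-0.0008 0 -0.0004 0 0.85"}}

```text
time_s: 16.5
position: [0.535, -0.0256, 0.0087]
tool_rot: [[-0.973, 0.23, -0.012], [0.23, 0.973, 0.003], [0.013, 0.0, -1.0]]
ft_force: [-16.7, 2.6, 2.8]
grip_width: 0.0128
```

Request:
{"op": "play_rows", "data": {"targets": "0 0 0 0 0.85"}}

```text
time_s: 16.6
position: [0.535, -0.0256, 0.0087]
tool_rot: [[-0.973, 0.23, -0.012], [0.23, 0.973, 0.003], [0.013, 0.0, -1.0]]
ft_force: [-16.9, 3.6, 3.3]
grip_width: 0.0127
```

```bash
cat > lvl.py <<'E'
from h import *
import sys
fx=np.array([.973,-.2306]);fy=np.array([.2306,.973]);O=np.array([.6065,-.0435])+.0796*fx
for fn in sys.argv[1:]:
    d=load(fn);w=cloud(d);px=d['pixels'].astype(int)
    X=(w[...,:2]-O)@fx;Y=(w[...,:2]-O)@fy;Z=w[...,2]
    # balance white top
    m=(px.min(2)>130)&(abs(Y)<.075)&(X>-.04)&(X<.075)&(Z>.06)&(Z<.12)
    A=np.c_[X[m],Y[m],np.ones(m.sum())];c=np.linalg.lstsq(A,Z[m],rcond=None)[0]
    r=Z[m]-A@c;k=abs(r)<2*r.std();c=np.linalg.lstsq(A[k],Z[m][k],rcond=None)[0]
    m2=(abs(Y)<.09)&(X>-.092)&(X<-.055)&(Z>.02)&(Z<.06)&(px.max(2)-px.min(2)<25)
    print(fn,m.sum(),'slope x',c[0].round(4),'y',c[1].round(4),'z0',c[2].round(4),'se',(r.std()/np.sqrt(k.sum())/.03).round(4),'plate z',np.nanmedian(Z[m2]),m2.sum())
E
python3 - <<'E'
from h import *
grab('top','top12');grab('side','side12')
E
python3 lvl.py top0 top5 top12 side0 side5 side9 side10 side11 side12
```

```text
top0 1269 slope x 0.0987 y 0.0022 z0 0.0778 se 0.0056 plate z 0.03446590048659259 559
top5 1215 slope x 0.097 y 0.0 z0 0.0773 se 0.0055 plate z 0.034463705514167886 559
top12 1104 slope x 0.0112 y -0.0016 z0 0.082 se 0.005 plate z 0.0457736920934988 162
side0 829 slope x 0.1072 y -0.0082 z0 0.0758 se 0.0065 plate z 0.031405799635810694 391
side5 890 slope x 0.1071 y -0.0108 z0 0.0762 se 0.0065 plate z 0.03129254211786431 398
side9 850 slope x 0.0526 y -0.0117 z0 0.0817 se 0.0064 plate z 0.0420797433902218 397
side10 845 slope x 0.0535 y -0.0154 z0 0.0817 se 0.0064 plate z 0.042354199569806794 395
side11 848 slope x 0.0518 y -0.0141 z0 0.0816 se 0.0064 plate z 0.04241240391607293 402
side12 849 slope x 0.0529 y -0.0143 z0 0.0817 se 0.0064 plate z 0.04247453311580529 397
```

The plate's front has risen 11.1–11.3 mm (11 mm expected for level) and stays constant as the push rises, so it is on its stops. One small step more should bring it to about lift push + 10 N.

Request:
{"op": "play_rows", "data": {"targets": "-0.0003 0 -0.0002 0 0.85;-0.0006 0 -0.0003 0 0.85;-0.0006 0 -0.0003 0 0.85"}}

```text
time_s: 17.0
position: [0.5353, -0.0256, 0.0087]
tool_rot: [[-0.973, 0.23, -0.013], [0.23, 0.973, 0.003], [0.014, 0.0, -1.0]]
ft_force: [-16.1, 2.6, 0.7]
grip_width: 0.0131
```

Request:
{"op": "play_rows", "data": {"targets": "0 0 0 0 0.85;0 0 0 0 0.85"}}

```text
time_s: 17.2
position: [0.5354, -0.0256, 0.0087]
tool_rot: [[-0.973, 0.23, -0.013], [0.23, 0.973, 0.003], [0.013, 0.0, -1.0]]
ft_force: [-16.1, 3.3, 0.4]
grip_width: 0.0128
```

Request:
{"op": "play_rows", "data": {"targets": "-0.0003 0 0 0 0.85;-0.0003 0 0 0 0.85;-0.0003 0 0 0 0.85"}}

```text
time_s: 17.5
position: [0.5354, -0.0256, 0.0087]
tool_rot: [[-0.973, 0.23, -0.014], [0.23, 0.973, 0.003], [0.014, 0.0, -1.0]]
ft_force: [-17.0, 2.4, 1.9]
grip_width: 0.0127
```

Push is 17.1 N with the lift push at about 7.3 N. I'll back straight off, then check.

Request:
{"op": "play_rows", "data": {"targets": "0.002 0 0 0 0.85;0.005 0 0 0 0.85;0.015 0 0 0 0.85;0.035 0 0 0 0.85;0.06 0 -0.02 0 0.85"}}

```text
time_s: 18.0
position: [0.4813, -0.0133, 0.0294]
tool_rot: [[-0.973, 0.231, -0.002], [0.231, 0.973, 0.001], [0.002, 0.0, -1.0]]
ft_force: [0.8, 0.6, 0.7]
grip_width: 0.0129
```

Request:
{"op": "play_rows", "data": {"targets": "0.02 0 -0.04 0 0.85;0.02 0 -0.08 0 0.85;0.02 0 -0.12 0 0.85;0.02 0 -0.12 0 0.85;0.02 0 -0.12 0 0.85"}}

```text
time_s: 18.5
position: [0.463, -0.0088, 0.151]
tool_rot: [[-0.973, 0.231, 0.002], [0.231, 0.973, -0.001], [-0.002, -0.0, -1.0]]
ft_force: [-0.3, 0.0, -0.2]
grip_width: 0.0127
```

```bash
python3 look.py 13
python3 - <<'E'
from h import *
grab('top','top13')
E
python3 lvl.py top12 side12 top13 side13
```

```text
18.5 [ 0.463  -0.0088  0.151 ] [-0.32  0.01 -0.22] push 0.31452945383966574 foot ahead 0.14761156987486557
top12 1104 slope x 0.0112 y -0.0016 z0 0.082 se 0.005 plate z 0.0457736920934988 162
side12 849 slope x 0.0529 y -0.0143 z0 0.0817 se 0.0064 plate z 0.04247453311580529 397
top13 1189 slope x 0.0251 y 0.0007 z0 0.0827 se 0.0055 plate z 0.045532918454240345 554
side13 831 slope x 0.0483 y -0.0129 z0 0.0817 se 0.0065 plate z 0.04260344031805385 403
```

View pics/side13_z.png

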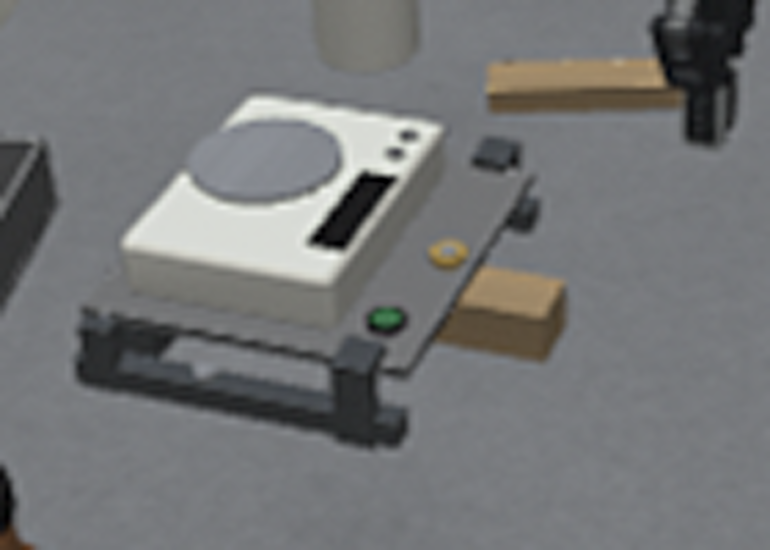

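View pics/top13.png

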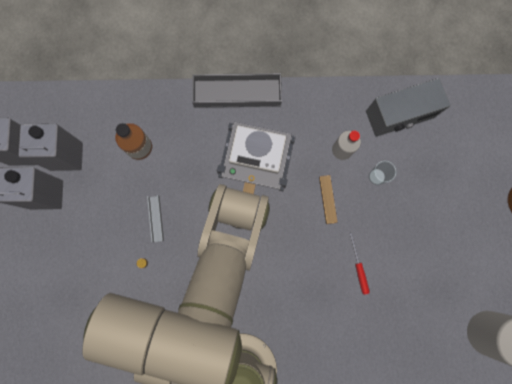

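After release the plate stays level, the wedge is flat, and the bystanders are where they were. Handing in.

```bash
python3 -c "
from rig import env
print(env.close_job())"
```

```text
the job is handed in; nothing more can be done
None
```

The wedge is in under the foot and pushed tight, and the job is handed in (about 18.5 s used of 72). No verdict was reported. The foot force can't be read directly, so I judged tightness from the push at the wrist.

- **Placing:** I gripped the wedge by its tail and carried it to the front of the plate. I set it flat under the front edge, in line with the foot, while the plate still sagged, and let go.
- **Pushing:** I then pushed it in from behind with nearly shut fingertips. Lifting the plate took about 7.3 N near the end (up to about 11.7 N early on, while the tool also bore down). At the stops the push rose steeply, and I stopped at 17.1 N, about 9.8 N above the lifting push.
- **Last checks:** The plate's front edge is 11.1–11.3 mm higher than at the start (about 11 mm is expected for level), and this did not change after I backed off. The wedge looks flat, the arm is clear with no load, and the bystanders look unmoved in the top view.
- **Disagreed:** My depth-based tilt fit on the balance top did not agree between the cameras (0.025 from the top, 0.048 from the side, both above the 0.006 limit). I put this down to noise and bias, because it also misread the known 0.07 rad start tilt as about 0.10. I relied on the edge height and the steep rise in force instead.

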